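# Repack the laser measuring kit

### The job

Repack the measuring kit that a customer brought back: put the distance meter, the tape measure, the line laser and its round turntable base from the rubber mat into the open case, each sitting flat and fully down in the foam cut-out of its own shape. Set them in gently, do not drop them, and leave the masking tape and the pliers where they are.

Things in the scene. Friction and masses are not known exactly. Their poses are not given: they have to be found in the camera images.
- meter: Laser distance meter lying flat, screen up: dark oblong, 46 (x) x 112 (y) x 30 mm high, 0.10 to 0.18 kg. Origin: centre of its underside. Fits its cut-out either way round. Grip it across x by its upper half (the lowest 14 mm go into the foam). The four kit parts' origins start 120 mm or more apart on a grey mat 270 x 320 mm, 3 mm thick.
- tape: Tape measure on its side: dark D-shaped block, 56 (x) x 72 (y) x 38 mm high, 0.16 to 0.30 kg. Origin: underside, at the centre of the round end's arc (radius 28 mm): it runs from y = -44 mm (square end) to y = +28 mm (round end). Grip it across x at about y = -20 mm, where the sides are flat. Fits its cut-out one way only, round end to round end.
- laser: Cross-line laser standing upright: dark block, 54 (x) x 66 (y) x 64 mm high, two round keys on top, glass window on its +y face, 0.25 to 0.46 kg. Origin: centre of its underside. Grip it across x. Fits its cut-out either way round.
- turntable: Round aluminium turntable base of the line laser: ribbed disc 54 mm in diameter and 32 mm high, on top a dark disc (38 mm diameter, 5 mm high) and a thin brass stud (9 mm high), 46 mm in all, 0.18 to 0.33 kg. Origin: centre of its underside. Grip it by the ribbed disc; any yaw will do.
- foam_meter: Dark foam block, 104 (x) x 139 (y) x 44 mm high, fixed, one of four in the open case. Origin: centre of its underside, 3 mm above the counter; z up. Long rectangular cut-out for the distance meter, 58 (x) x 124 (y) mm, centred. Cut-out 14 mm deep, light grey floor 30 mm above the origin. The case rim is flush with the top of the foam, 47 mm above the counter.
- foam_tape: Dark foam block, 104 (x) x 139 (y) x 44 mm high, fixed, one of four in the open case. Origin: centre of its underside, 3 mm above the counter; z up. D-shaped cut-out for the tape measure, 68 mm wide (x), from y = -50 mm (square end) to y = +34 mm (round end, centred on the origin): the tape's origin belongs over this one, y along y. Cut-out 14 mm deep, light grey floor 30 mm above the origin.
- foam_laser: Dark foam block, 104 (x) x 139 (y) x 44 mm high, fixed, one of four in the open case. Origin: centre of its underside, 3 mm above the counter; z up. Short rectangular cut-out for the line laser, 66 (x) x 78 (y) mm, centred. Cut-out 14 mm deep, light grey floor 30 mm above the origin. As in all four, a thumb notch 28 mm long and 6 mm deep widens each side.
- foam_turntable: Dark foam block, 104 (x) x 139 (y) x 44 mm high, fixed, one of four in the open case. Origin: centre of its underside, 3 mm above the counter; z up. Round cut-out for the turntable base, 66 mm in diameter, centred. Cut-out 14 mm deep, light grey floor 30 mm above the origin.
- masking_roll: Bystander: tan roll of masking tape lying flat, 74 mm in diameter, 22 mm high, on the counter just beside the mat. Origin: centre of its underside.
- pliers: Bystander: pliers with red handles lying flat, about 177 mm long (jaws to +x), 55 mm wide, 15 mm high, on the counter just beside the mat. Origin: on the counter, near the middle of its length.
Things that resemble listed ones, but are neither listed nor needed, are in the scene too. Leave any brown or purple look-alike of the laser alone.

How it is judged (in metres and radians):
At the end, for the whole second after the job is handed in: Each part rests in its own cut-out: origin within 10 mm sideways of its block's origin, underside within 4 mm of the height of the cut-out's floor, upright within 0.1 rad, long axis along the block's within 0.3 rad (either way round; not for the round base); all at rest (horizontal distance between meter and foam_meter below 0.01 m and z of meter in the frame of foam_meter between 0.026 and 0.034 m and angle between each of meter, tape, laser, turntable's own z axis and vertical below 0.1 rad and linear speed of each of meter, tape, laser, turntable below 0.02 m/s and angular speed of each of meter, tape, laser, turntable below 0.2 rad/s and angle between the y axis of meter and the y axis of foam_meter, either way round below 0.3 rad and horizontal distance between tape and foam_tape below 0.01 m and z of tape in the frame of foam_tape between 0.026 and 0.034 m and angle between the y axis of tape and the y axis of foam_tape, either way round below 0.3 rad and horizontal distance between laser and foam_laser below 0.01 m and z of laser in the frame of foam_laser between 0.026 and 0.034 m and angle between the y axis of laser and the y axis of foam_laser, either way round below 0.3 rad and horizontal distance between turntable and foam_turntable below 0.01 m and z of turntable in the frame of foam_turntable between 0.026 and 0.034 m); the robot touches nothing.
It fails at once if a part of the kit is dropped (falls free by more than about 30 mm) ((linear speed of meter above 0.77 m/s and contact force between the fingers and meter below 0.05 N) or (linear speed of tape above 0.77 m/s and contact force between the fingers and tape below 0.05 N) or (linear speed of laser above 0.77 m/s and contact force between the fingers and laser below 0.05 N) or (linear speed of turntable above 0.77 m/s and contact force between the fingers and turntable below 0.05 N)).
It fails at once if the masking tape roll is moved by more than 20 mm (distance of masking_roll from where it was at the start of the episode above 0.02 m).
It fails at once if the pliers are moved by more than 20 mm (distance of pliers from where it was at the start of the episode above 0.02 m).
It also fails if it takes over 106 s, if anything falls off the work surface, if the arm or the gripper's body presses on something with over 40 N, if the wrist force passes 120 N, or if a joint passes its speed limit or range.

### The arm

A 7-joint arm with a two-finger parallel gripper is mounted at the origin on the work surface. World frame = base frame: x ahead of the robot, y to its left, z up, the work surface at z = 0. Lengths are in mm, angles in rad, forces in N, time in s.
With the tool pointing down it reaches from about 425 to 875 mm from the base axis. Payload 8.4 kg.
Tool frame: the origin (TCP) lies on the centre line of the jaws, within the pads' length; the fingertips stand 22 mm ahead of it and the grasp point (between the pads) lies 3 mm ahead of it; z points along the fingers, y is the line along which they close (so a half turn about z gives the same grasp; the last joint's range is limited). The gripper opens to 87 mm and grips with 3 to 60 N. Pads are 19 mm wide; open, the fingers measure 117 mm over their backs; the gripper's body (75 mm by 190 mm) begins 51 mm behind the grasp point.
Start: joints at [-1.236, 0.333, 0.04, 1.465, -0.013, 1.343, -0.059], TCP at [273.207, 589.765, 244.546] pointing down, gripper open.
Joint ranges: [-2.58, 2.58], [-0.38, 2.09], [-1.3, 1.39], [0.25, 2.4], [-1.5, 4.64], [0.08, 2.09], [-2.65, 2.65]. Speed limits (rad/s): [2.22, 2.22, 2.79, 2.79, 3.14, 3.14, 3.14].

### API

Orientations are given as a unit quaternion [w, x, y, z].
In Python, from workcell import robot, read_camera, calibration, search_frame gives the robot as it stands.
- The arm moves only by the shell command python3 -m jog 'ROWS' [FORCE]. ROWS is a JSON object of lists of equal length, an entry for each row: "hand": the closure, from 0 (fully open) to 1 (shut); "slide": the shift along the tool's x, y, z in mm, a list of three; "dr": the turn, a rotation vector about the tool's x, y, z in rad, a list of three. In form: {"hand": [hand, ...], "slide": [[x, y, z], ...], "dr": [[wx, wy, wz], ...]}. A call has exactly 5 rows; each row shifts and turns the commanded pose from where the row before left it, along the tool's axes as they then stand; what a row does not reach is not made up. A row lasts 1/8 s, in which the tool goes at most 62.5 mm and 10.7 degrees, less where a joint would pass 70% of its speed; a pose out of reach is approached as far as the arm can. A call with a gripper value outside its range is refused whole. The fingers move at their own pace and stop on an object; FORCE is the grip in N (left out, the last holds). Time passes only in rows, so rows that do not move let the fingers close, or fill a call up. It gives the time, the measured TCP pose, the force, the opening and the grip force at its end, in the units of the state.
- robot.get_obs(): the state, without advancing time (a new reading comes with each control period).
- read_camera(name): name is "scene" or "side" or "wrist"; returns the picture (400x640x3 uint8, blue, green, red); there is no depth.
- calibration(name): a dict with "fx", "fy", "cx", "cy" (pixels), "k1" (the pictures are not rectified: a ray, as slopes to the right and down, at radius r is drawn at 1 + k1 r^2 times it, then the intrinsics apply), "R" (3x3) and "t" (3): a world point X has camera coordinates R X + t. Camera axes: x right, y down, z forward; pixel columns grow to the right and rows downward; lengths in mm; the calibration is good to about 2 mm. A picture is of the moment at which its call begins: read the wrist's pose just before it. calibration takes no time and is no camera call; for the wrist camera it gives the pose at the moment of the call.
- robot.sign_off(): hands the job in; it is judged then, once.
Trained networks look in the newest picture that a camera, given by its name, has taken for a name from the list of things; names that differ only in an ending like _2 or _b are one class to them, and where a whole thing is asked for, a point or a joint stands for the part that bears it (a point fixed in the world has none). Each returns a list of dicts, best first, with "conf" (0 to 1); they miss things now and then, are a little off and sometimes report something else, mostly with a low value. They report only what shows in the picture. A call takes as long as a camera call. They do not tell look-alikes from the thing itself.
- search_frame(camera, label): "location" ([column, row] in pixels, amid what is visible of it).
The state is a dict: "time_s": time; "joint_pos": joint angles; "dq": joint speeds; "joint_torque": joint torques, N m; "position": TCP position; "ee_rot": TCP orientation; "wrist_force": force on the tool from outside, world axes, zero at the start; "moment": the same for the moment, N m; "grip_width": finger opening in mm; "grip_force": force on a finger pad.
Only numpy, scipy, OpenCV 4.12 (cv2) and the standard library are available. Lean on these libraries where they do the work, as an engineer would, in place of code of your own. Each camera call takes 0.05 s, during which the arm holds its last target. There are 200 camera calls.

## Working session

There is one attempt and no reset: what is moved stays moved. The work goes in short steps, Python scripts to look and compute and a shell command to move; the robot and the scene stay as the last step left them, time stands still between calls to the robot, and variables do not carry over. Pictures are saved under pics/ and viewed, at most 17 in all, crops included, and the job is handed in when it is done.

```bash
mkdir -p pics; cat > h.py <<'E'
import numpy as np,cv2
from workcell import robot,read_camera,calibration,search_frame
from scipy.spatial.transform import Rotation as Ro
def Km(c): return np.array([[c['fx'],0,c['cx']],[0,c['fy'],c['cy']],[0,0,1.]])
def D(c):
    return np.array([c['k1'],0,0,0,0.])
def back(c,px,z):
    p=cv2.undistortPoints(np.array([[px]],float),Km(c),D(c))[0,0]
    R=np.array(c['R']);t=np.array(c['t']);d=R.T@np.array([p[0],p[1],1]);o=-R.T@t
    return o+d*(z-o[2])/d[2]
def proj(c,P):
    R=np.array(c['R']);return cv2.projectPoints(np.array(P,float).reshape(-1,1,3),cv2.Rodrigues(R)[0],np.array(c['t'],float),Km(c),D(c))[0][:,0]
def pose():
    s=robot.get_obs();q=s['ee_rot'];return np.array(s['position']),Ro.from_quat([q[1],q[2],q[3],q[0]])
def rel(xyz):  # world target -> slide in tool axes
    p,R=pose();return R.inv().apply(np.array(xyz)-p).round(1)
E
python3 - <<'E'
from h import *
for n in ['scene','side','wrist']:
    im=read_camera(n);cv2.imwrite(f'pics/{n}0.png',im)
    c=calibration(n);print(n,c['fx'],c['k1'],-np.array(c['R']).T@np.array(c['t']))
    H={'meter':20,'tape':20,'laser':40,'turntable':25,'foam_meter':47,'foam_tape':47,'foam_laser':47,'foam_turntable':47,'masking_roll':15,'pliers':10}
    for l in H:
        print(l,[(np.round(r['location']).tolist(),round(r['conf'],2),back(c,r['location'],H[l]).round()[:2].tolist()) for r in search_frame(n,l)[:4]])
s=robot.get_obs();print(s['time_s'],s['position'],s['ee_rot']);print(pose()[1].as_matrix().round(2))
E
```

```text
scene 411.0221086174976 -0.03827296664275389 [1111.27643603 -583.22125104  807.56166319]
meter [([242.0, 218.0], 0.84, [476.0, -137.0])]
tape [([184.0, 244.0], 0.95, [441.0, -296.0]), ([220.0, 280.0], 0.45, [590.0, -303.0]), ([275.0, 242.0], 0.21, [599.0, -135.0])]
laser [([276.0, 242.0], 0.88, [613.0, -145.0]), ([308.0, 328.0], 0.8, [829.0, -260.0])]
turntable [([217.0, 281.0], 0.96, [590.0, -310.0])]
foam_meter [([364.0, 159.0], 0.82, [574.0, 266.0])]
foam_tape [([310.0, 169.0], 0.57, [488.0, 115.0]), ([364.0, 154.0], 0.27, [559.0, 282.0])]
foam_laser [([335.0, 143.0], 0.83, [458.0, 264.0])]
foam_turntable [([342.0, 182.0], 0.65, [594.0, 134.0])]
masking_roll [([186.0, 209.0], 0.65, [335.0, -217.0]), ([336.0, 144.0], 0.53, [437.0, 297.0])]
pliers [([276.0, 291.0], 0.91, [701.0, -229.0])]
side 421.31946868350394 0.032752799659506 [  99.53275909 -742.70352483  578.59026851]
meter [([307.0, 259.0], 0.81, [457.0, -134.0])]
tape [([350.0, 307.0], 0.57, [449.0, -296.0])]
laser [([395.0, 206.0], 0.93, [730.0, -101.0]), ([363.0, 234.0], 0.61, [592.0, -150.0]), ([408.0, 285.0], 0.49, [559.0
[... 187 characters left out ...]
 -333.0])]
foam_tape [([260.0, 194.0], 0.67, [477.0, 129.0])]
foam_laser [([233.0, 175.0], 0.72, [462.0, 267.0]), ([429.0, 252.0], 0.25, [657.0, -283.0])]
foam_turntable [([292.0, 185.0], 0.72, [568.0, 123.0])]
masking_roll [([279.0, 317.0], 0.65, [330.0, -244.0])]
pliers [([430.0, 251.0], 0.92, [703.0, -248.0])]
wrist 285.1777426969809 -0.04184830968551788 [209.14093442 619.85929667 384.6701955 ]
meter []
tape []
laser []
turntable []
foam_meter []
foam_tape []
foam_laser []
foam_turntable []
masking_roll []
pliers []
1.65 [273.17125276 589.77902618 244.55201961] [-1.64783782e-05  2.15194778e-01  9.76571148e-01 -8.97773159e-06]
[[-0.91  0.42 -0.  ]
 [ 0.42  0.91 -0.  ]
 [ 0.   -0.   -1.  ]]
```

View pics/scene0.png

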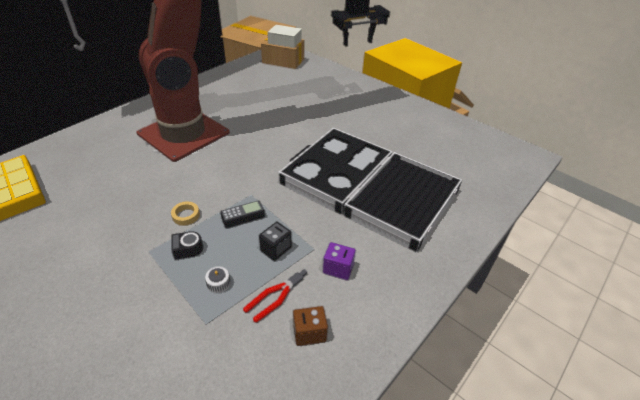

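```bash
python3 - <<'E'
import cv2
a=cv2.imread('pics/scene0.png')[170:350,140:360];b=cv2.imread('pics/side0.png')[130:340,210:470]
a=cv2.resize(a,(400,327),interpolation=2);b=cv2.resize(b,(400,323),interpolation=2)[:323]
cv2.imwrite('pics/crop0.png',cv2.hconcat([a[:323],b]))
E
```

```text
(no output)
```

View pics/crop0.png

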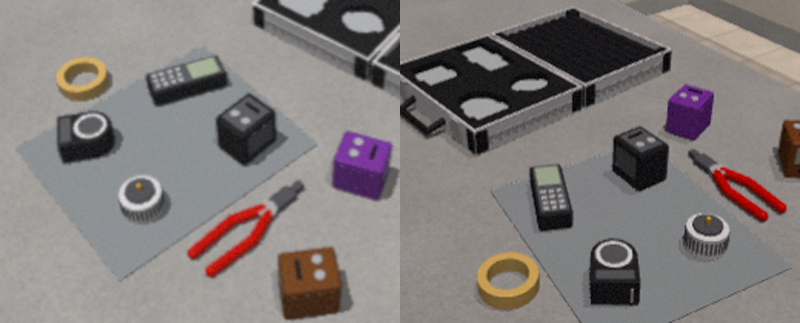

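The dark laser at (276,240) on the mat is the target. The purple (339,260) and brown (310,325) blocks are the look-alikes. The meter is at (242,214), the tape at (186,244) and the turntable at (217,279). The case is at (335,165), with the tape (308,170), laser (335,146), meter (364,158) and turntable (341,182) cut-outs. The close crop confirms the choice. Next: look from above the case.

```bash
cat >> h.py <<'E'
def plan(xyz,yaw,n):
    """yaw: world heading of tool y (deg), tool pointing down. Prints rows needed, rounded."""
    p,R=pose();yy=R.as_matrix()[:,1];cur=np.degrees(np.arctan2(yy[1],yy[0]))
    dth=(yaw-cur+180)%360-180
    d=np.array(xyz)-p;out=[];dr=[]
    Rc=R
    for i in range(n):
        out.append(Rc.inv().apply(d/n).round(1).tolist())
        step=-np.radians(dth)/n; Rc=Rc*Ro.from_rotvec([0,0,step])
    print('yaw now',cur.round(1),'dth',dth.round(1),'dr/row',round(-np.radians(dth)/n,4),'d',d.round(1))
    for k in range(0,n,5): print(out[k:k+5])
E
python3 - <<'E'
from h import *
plan([520,130,320],7,10)
c=calibration('wrist');print((pose()[1].inv().as_matrix()@np.array(c['R']).T).round(2))
E
```

```text
yaw now 65.1 dth -58.1 dr/row 0.1015 d [ 246.8 -459.8   75.4]
[[-41.7, -31.3, -7.5], [-44.7, -27.0, -7.5], [-47.2, -22.3, -7.5], [-49.2, -17.4, -7.5], [-50.7, -12.3, -7.5]]
[[-51.7, -7.1, -7.5], [-52.2, -1.8, -7.5], [-52.1, 3.4, -7.5], [-51.5, 8.7, -7.5], [-50.3, 13.9, -7.5]]
[[ 0.   -0.97 -0.25]
 [ 1.    0.    0.  ]
 [-0.   -0.25  0.97]]
```

```bash
python3 -m jog '{"hand":[0,0,0,0,0],"slide":[[-36,-25,-7],[-38,-21,-7],[-40,-18,-7],[-42,-13,-7],[-43,-9,-7]],"dr":[[0,0,0.1],[0,0,0.1],[0,0,0.1],[0,0,0.1],[0,0,0.1]]}'
python3 -m jog '{"hand":[0,0,0,0,0],"slide":[[-44,-4,-7],[-44,1,-7],[-44,5,-7],[-43,10,-7],[-41,13,-7]],"dr":[[0,0,0.1],[0,0,0.1],[0,0,0.1],[0,0,0.1],[0,0,0.1]]}'
python3 - <<'E'
from h import *
print(robot.get_obs()['joint_pos'])
c=calibration('wrist');im=read_camera('wrist');cv2.imwrite('pics/w1.png',im)
for l in ['foam_meter','foam_tape','foam_laser','foam_turntable']:
    print(l,[(np.round(r['location']).tolist(),round(r['conf'],2),back(c,r['location'],40).round()[:2].tolist()) for r in search_frame('wrist',l)[:4]])
g=im.max(2);_,b=cv2.threshold(g,0,255,cv2.THRESH_OTSU);b=cv2.morphologyEx(b,cv2.MORPH_OPEN,np.ones((3,3)))
n,lab,st,ce=cv2.connectedComponentsWithStats(b)
print([(st[i].tolist(),ce[i].round().tolist()) for i in range(1,n) if 600<st[i][4]<20000])
E
```

```text
time_s: 2.28
position: [384.9, 398.6, 280.0]
ee_rot: [0.0, 0.452, 0.892, 0.0]
wrist_force: [0.7, -0.8, 0.5]
grip_width: 86.8
grip_force: 0.0
time_s: 2.9
position: [500.0, 211.2, 315.1]
ee_rot: [-0.0, 0.659, 0.752, 0.0]
wrist_force: [-0.2, -0.0, 0.2]
grip_width: 86.9
grip_force: 0.0
[-0.85735641  0.07856267  0.40367601  1.63495633 -0.03126152  1.43412596
 -0.31970021]
foam_meter [([370.0, 134.0], 0.83, [565.0, 281.0])]
foam_tape [([291.0, 222.0], 0.94, [468.0, 136.0])]
foam_laser [([290.0, 133.0], 0.83, [452.0, 268.0])]
foam_turntable [([362.0, 215.0], 0.64, [574.0, 162.0])]
[([342, 91, 48, 88, 3514], [366.0, 134.0]), ([267, 108, 52, 54, 2106], [291.0, 134.0]), ([88, 148, 173, 105, 10399], [188.0, 203.0]), ([270, 208, 51, 45, 1902], [295.0, 232.0]), ([338, 209, 49, 38, 1351], [362.0, 227.0]), ([211, 278, 200, 37, 5429], [308.0, 294.0])]
```

View pics/w1.png

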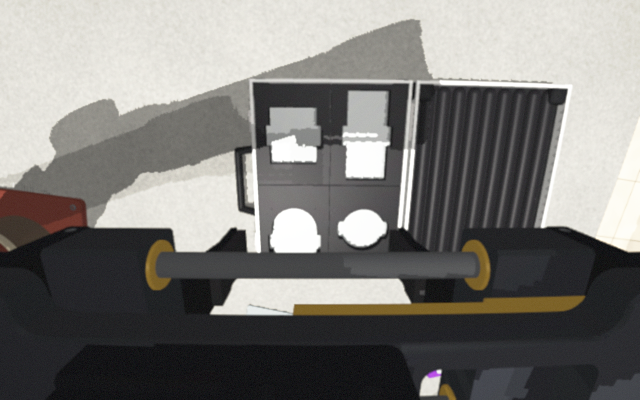

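The wrist image shows four light cut-outs: meter (366,134), laser (293,134), tape D (295,230) with its round end up toward +y, and turntable (362,229). The gripper hides the lower half of the picture. I'll stop over the near pair, then go on to the mat.

```bash
python3 -m jog '{"hand":[0,0,0,0,0],"slide":[[-30,0,0],[-30,0,0],[-30,0,0],[-30,0,0],[0,0,0]],"dr":[[0,0,0],[0,0,0],[0,0,0],[0,0,0],[0,0,0]]}'
cat >> h.py <<'E'
def comps(im,c,z,lo=600,hi=8000):
    g=im.max(2);_,b=cv2.threshold(g,120,255,0);b=cv2.morphologyEx(b,cv2.MORPH_OPEN,np.ones((3,3)))
    cs,_=cv2.findContours(b,cv2.RETR_EXTERNAL,cv2.CHAIN_APPROX_NONE)
    for k in cs:
        a=cv2.contourArea(k)
        if lo<a<hi:
            w=np.array([back(c,q,z)[:2] for q in k[:,0].astype(float)],np.float32)
            r=cv2.minAreaRect(w);print('px',k[:,0].mean(0).round(),'rect c',np.round(r[0],1),'size',np.round(r[1],1),'ang',round(r[2],1))
E
python3 - <<'E'
from h import *
print('one');import cv2
s=pose();c=calibration('wrist');im=read_camera('wrist');cv2.imwrite('pics/w2.png',im);comps(im,c,38)
plan([520,-290,330],10,10)
E
```

```text
time_s: 3.78
position: [515.4, 93.5, 314.6]
ee_rot: [0.0, 0.658, 0.753, -0.0]
wrist_force: [0.7, 0.7, -0.5]
grip_width: 87.0
grip_force: 0.0
one
px [342. 292.] rect c [578.6 -94.7] size [230.7  65.8] ang 13.2
px [269. 296.] rect c [ 460.4 -118.2] size [97.5 36.9] ang 66.1
px [237. 297.] rect c [ 406.3 -124. ] size [96.3 48.2] ang 69.2
px [ 41. 222.] rect c [ 80.7 -47.6] size [193.8  57. ] ang 42.1
px [365. 150.] rect c [577.1 139.7] size [63.6 70.8] ang 58.1
px [293. 158.] rect c [476.2 119.5] size [79.3 82.2] ang 7.6
px [292.  43.] rect c [455.9 265.3] size [73.9 74.3] ang 7.5
px [369.  45.] rect c [559.8 275.6] size [ 65.5 115.8] ang 8.4
yaw now 7.8 dth 2.2 dr/row -0.0038 d [   4.8 -385.2   15.5]
[[-38.2, -4.8, -1.6], [-38.2, -4.9, -1.6], [-38.2, -5.1, -1.6], [-38.2, -5.2, -1.6], [-38.2, -5.4, -1.6]]
[[-38.1, -5.5, -1.6], [-38.1, -5.6, -1.6], [-38.1, -5.8, -1.6], [-38.1, -5.9, -1.6], [-38.0, -6.1, -1.6]]
```

View pics/w2.png

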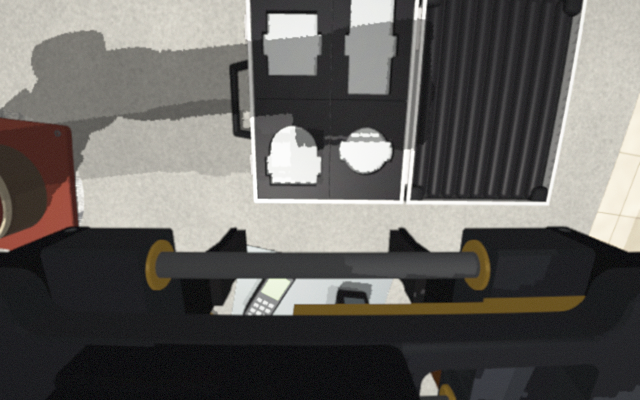

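Both pairs of cut-outs fit one grid at yaw 7.7°, with the D's round end toward +y. The origins come out at tape (475,126), turntable (578,140), laser (456,264) and meter (559,278). Now to the mat.

```bash
python3 -m jog '{"hand":[0,0,0,0,0],"slide":[[-38,-5,-2],[-38,-5,-2],[-38,-5,-2],[-38,-5,-2],[-38,-5,-2]],"dr":[[0,0,0],[0,0,0],[0,0,0],[0,0,0],[0,0,0]]}'
python3 -m jog '{"hand":[0,0,0,0,0],"slide":[[-38,-5,-2],[-38,-5,-2],[-38,-5,-2],[-38,-5,-2],[-38,-5,0]],"dr":[[0,0,0],[0,0,0],[0,0,0],[0,0,0],[0,0,0]]}'
python3 -m jog '{"hand":[0,0,0,0,0],"slide":[[0,0,0],[0,0,0],[0,0,0],[0,0,0],[0,0,0]],"dr":[[0,0,0],[0,0,0],[0,0,0],[0,0,0],[0,0,0]]}'
python3 - <<'E'
from h import *
print(robot.get_obs()['joint_pos'])
c=calibration('wrist');im=read_camera('wrist');cv2.imwrite('pics/w3.png',im)
H={'meter':33,'tape':41,'laser':67,'turntable':35,'pliers':10,'masking_roll':22}
for l in H:
    print(l,[(np.round(r['location']).tolist(),round(r['conf'],2),back(c,r['location'],H[l]).round()[:2].tolist()) for r in search_frame('wrist',l)[:4]])
cv2.imwrite('pics/w3c.png',cv2.resize(im[0:240,140:500],(792,528),interpolation=2))
E
```

```text
time_s: 4.45
position: [516.8, -95.7, 324.5]
ee_rot: [-0.0, 0.656, 0.755, 0.0]
wrist_force: [0.4, 0.3, 0.6]
grip_width: 87.1
grip_force: 0.0
time_s: 5.08
position: [519.1, -287.3, 332.3]
ee_rot: [-0.0, 0.656, 0.755, 0.0]
wrist_force: [1.1, 0.9, 0.2]
grip_width: 86.7
grip_force: 0.0
time_s: 5.7
position: [518.0, -287.8, 332.7]
ee_rot: [0.0, 0.657, 0.754, 0.0]
wrist_force: [0.2, -0.1, -0.4]
grip_width: 87.0
grip_force: 0.0
[-0.26533668  0.2300729   0.84909242  1.50348668 -0.17299131  1.48577346
  0.72321772]
meter [([295.0, 53.0], 0.93, [462.0, -121.0])]
tape [([271.0, 170.0], 0.7, [446.0, -290.0])]
laser [([504.0, 51.0], 0.9, [740.0, -84.0]), ([511.0, 173.0], 0.62, [797.0, -241.0]), ([391.0, 82.0], 0.55, [597.0, -146.0])]
turntable [([354.0, 185.0], 0.92, [576.0, -298.0])]
pliers [([438.0, 151.0], 0.94, [706.0, -227.0])]
masking_roll [([198.0, 122.0], 0.61, [324.0, -234.0])]
```

View pics/w3c.png

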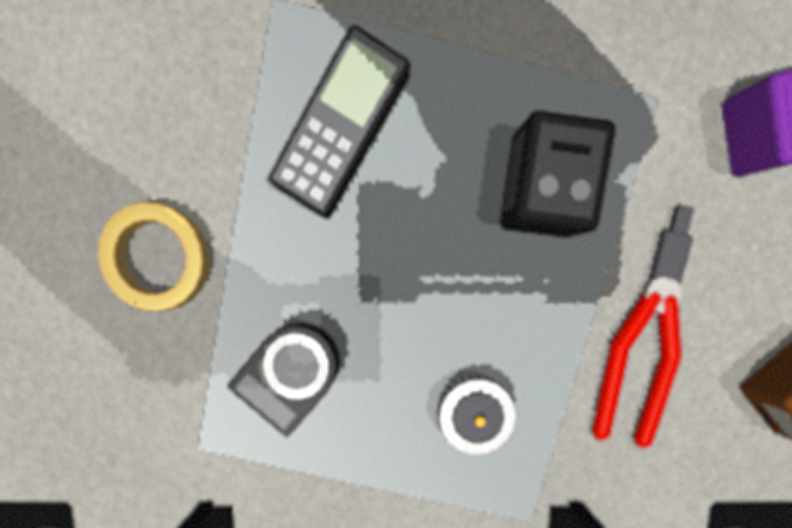

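Mat view, in crop coordinates (2.2x, offset 140): meter corners (355,27) (410,62) (327,215) (270,180); laser top (545,113) (613,122) (598,230) (527,222); tape ring (296,366) with its square end at lower left (230,383)-(287,434); turntable ring (477,416). The pliers lie right of the mat, the roll to the left, and the purple and brown look-alikes to the far right.

```bash
python3 - <<'E'
from h import *
c=calibration('wrist')
f=lambda pts,z:np.array([back(c,[140+u/2.2,v/2.2],z)[:2] for u,v in pts])
def show(n,P):
    print(n,P.round(1).tolist(),'c',P.mean(0).round(1),'edges',[(np.hypot(*(P[(i+1)%len(P)]-P[i])).round(),np.degrees(np.arctan2(*(P[(i+1)%len(P)]-P[i])[::-1])).round()) for i in range(len(P))])
show('meter',f([(355,27),(410,62),(327,215),(270,180)],31))
show('laser',f([(545,113),(613,122),(598,230),(527,222)],67))
show('tape',np.vstack([f([(230,383),(287,434)],39),f([(296,366)],41)]))
print('tt',f([(477,416)],35))
E
```

```text
meter [[463.8, -67.4], [501.1, -82.8], [459.5, -182.6], [419.6, -165.6]] c [ 461.  -124.6] edges [(np.float64(40.0), np.float64(-22.0)), (np.float64(108.0), np.float64(-113.0)), (np.float64(43.0), np.float64(157.0)), (np.float64(108.0), np.float64(66.0))]
laser [[585.0, -109.9], [626.4, -108.7], [630.3, -170.8], [585.8, -172.6]] c [ 606.9 -140.5] edges [(np.float64(41.0), np.float64(2.0)), (np.float64(62.0), np.float64(-86.0)), (np.float64(45.0), np.float64(-178.0)), (np.float64(63.0), np.float64(91.0))]
tape [[405.7, -303.0], [448.8, -334.1], [450.6, -284.6]] c [ 435.1 -307.2] edges [(np.float64(53.0), np.float64(-36.0)), (np.float64(50.0), np.float64(88.0)), (np.float64(49.0), np.float64(-158.0))]
tt [[ 581.34192119 -303.44655089]]
```

```bash
python3 - <<'E'
from h import *
plan([439,-301,110],-35,5)
E
```

```text
yaw now 7.8 dth -42.8 dr/row 0.1495 d [ -78.8  -12.6 -222.6]
[[-0.3, -16.0, 44.5], [-2.7, -15.7, 44.5], [-5.0, -15.1, 44.5], [-7.2, -14.2, 44.5], [-9.3, -13.0, 44.5]]
```

```bash
Z='[0,0,0]'; python3 -m jog '{"hand":[0,0,0,0,0],"slide":[[0,-16,44],[-3,-16,44],[-5,-15,44],[-7,-14,44],[-9,-13,44]],"dr":[[0,0,0.15],[0,0,0.15],[0,0,0.15],[0,0,0.15],[0,0,0.15]]}' 30
python3 -m jog '{"hand":[0,0,0,0,0],"slide":[[0,0,0],[0,0,0],[0,0,0],[0,0,0],[0,0,0]],"dr":[[0,0,0],[0,0,0],[0,0,0],[0,0,0],[0,0,0]]}'
python3 - <<'E'
from h import *
im=read_camera('wrist');cv2.imwrite('pics/w4.png',im);print(rel([439,-301,42]))
plan([439,-301,42],-35,1)
E
```

```text
time_s: 6.68
position: [438.8, -300.4, 111.5]
ee_rot: [0.0, 0.889, 0.459, 0.0]
wrist_force: [0.7, 0.6, -0.4]
grip_width: 87.0
grip_force: 0.0
time_s: 7.3
position: [439.6, -300.5, 113.1]
ee_rot: [0.0, 0.887, 0.461, 0.0]
wrist_force: [-0.3, -0.7, 0.2]
grip_width: 86.7
grip_force: 0.0
[-0.8 -0.1 70.9]
yaw now -35.1 dth 0.1 dr/row -0.0016 d [ -0.5  -0.6 -70.9]
[[-0.8, -0.1, 70.9]]
```

View pics/w4.png

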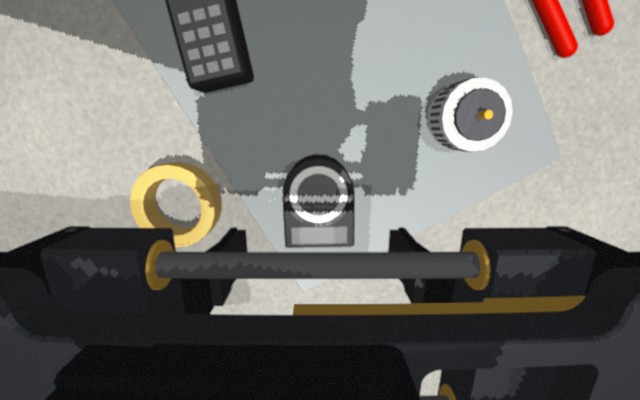

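The tape (319,195) is centred between the fingers, aligned with them, and its round end points up-image. Descending and gripping.

```bash
python3 -m jog '{"hand":[0,0,0,0,0],"slide":[[0,0,25],[0,0,25],[0,0,14],[0,0,7],[0,0,0]],"dr":[[0,0,0],[0,0,0],[0,0,0],[0,0,0],[0,0,0]]}' 30
python3 -m jog '{"hand":[1,1,1,1,1],"slide":[[0,0,0],[0,0,0],[0,0,0],[0,0,0],[0,0,0]],"dr":[[0,0,0],[0,0,0],[0,0,0],[0,0,0],[0,0,0]]}' 30
python3 - <<'E'
from h import *
p,R=pose()
plan([477.7,106.2,p[2]+110],7.7,10)
E
```

```text
time_s: 7.98
position: [439.2, -300.6, 41.7]
ee_rot: [0.0, 0.888, 0.461, -0.0]
wrist_force: [0.4, 0.5, -0.5]
grip_width: 87.7
grip_force: 0.0
time_s: 8.6
position: [439.4, -300.6, 41.8]
ee_rot: [0.0, 0.888, 0.461, 0.0]
wrist_force: [-0.1, -0.5, 2.6]
grip_width: 55.6
grip_force: 30.0
yaw now -35.1 dth 42.8 dr/row -0.0747 d [ 38.3 406.8 110. ]
[[35.5, -20.3, -11.0], [36.9, -17.6, -11.0], [38.1, -14.8, -11.0], [39.1, -11.9, -11.0], [39.9, -8.9, -11.0]]
[[40.4, -5.9, -11.0], [40.8, -2.9, -11.0], [40.9, 0.2, -11.0], [40.7, 3.2, -11.0], [40.4, 6.3, -11.0]]
```

```bash
python3 -m jog '{"hand":[1,1,1,1,1],"slide":[[0,0,-45],[36,-20,-15],[37,-18,-15],[38,-15,0],[39,-12,0]],"dr":[[0,0,0],[0,0,-0.075],[0,0,-0.075],[0,0,-0.075],[0,0,-0.075]]}'
python3 -m jog '{"hand":[1,1,1,1,1],"slide":[[40,-9,0],[40,-6,0],[41,-3,0],[41,0,0],[41,3,0]],"dr":[[0,0,-0.075],[0,0,-0.075],[0,0,-0.075],[0,0,-0.075],[0,0,-0.075]]}'
python3 -m jog '{"hand":[1,1,1,1,1],"slide":[[40,6,0],[0,0,0],[0,0,0],[0,0,0],[0,0,0]],"dr":[[0,0,-0.075],[0,0,0],[0,0,0],[0,0,0],[0,0,0]]}'
python3 - <<'E'
from h import *
plan([477.7,106.2,72],7.7,1)
im=read_camera('wrist');cv2.imwrite('pics/w5.png',im)
E
```

```text
time_s: 9.22
position: [453.9, -135.6, 116.5]
ee_rot: [-0.0, 0.808, 0.589, 0.0]
wrist_force: [-0.3, 1.1, -3.6]
grip_width: 55.7
grip_force: 30.0
time_s: 9.85
position: [471.9, 67.9, 116.3]
ee_rot: [-0.0, 0.684, 0.729, -0.0]
wrist_force: [-0.4, -1.1, -3.4]
grip_width: 55.8
grip_force: 30.0
time_s: 10.48
position: [476.0, 106.2, 116.6]
ee_rot: [-0.0, 0.658, 0.753, -0.0]
wrist_force: [-0.6, 0.3, -3.1]
grip_width: 56.0
grip_force: 30.0
yaw now 7.8 dth -0.1 dr/row 0.0011 d [  1.7  -0.  -44.6]
[[-0.3, 1.7, 44.6]]
```

View pics/w5.png

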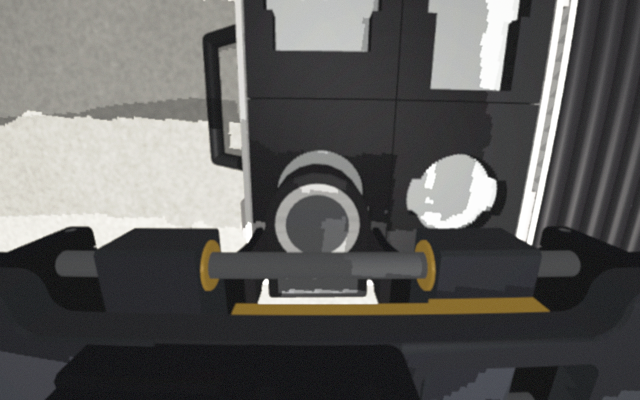

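The tape (ring 318,222) hangs over the D cut-out, arc apex (320,151). The foam seams run at column 396 and row 100. Checking the offset.

```bash
python3 - <<'E'
from h import *
c=calibration('wrist')
print('tape',back(c,[318,222],117),'cross',back(c,[399,101],47),'apex',back(c,[320,151],33))
print('want tape',[475,126],'seam want',[517,202])
E
```

```text
tape [472.2159323  129.16039799 117.        ] cross [519.69881118 201.78464156  47.        ] apex [469.89152498 158.62252201  33.        ]
want tape [475, 126] seam want [517, 202]
```

```bash
python3 -m jog '{"hand":[1,1,1,1,1],"slide":[[-3,3,0],[0,0,20],[0,0,14],[0,0,7],[0,0,3]],"dr":[[0,0,0],[0,0,0],[0,0,0],[0,0,0],[0,0,0]]}'
python3 -m jog '{"hand":[1,1,1,1,1],"slide":[[0,0,1],[0,0,0],[0,0,0],[0,0,0],[0,0,0]],"dr":[[0,0,0],[0,0,0],[0,0,0],[0,0,0],[0,0,0]]}'
```

```text
time_s: 11.15
position: [479.3, 104.3, 72.3]
ee_rot: [0.0, 0.657, 0.754, -0.0]
wrist_force: [0.1, 0.4, -2.1]
grip_width: 55.7
grip_force: 30.0
time_s: 11.78
position: [479.4, 104.5, 71.8]
ee_rot: [0.0, 0.657, 0.754, 0.0]
wrist_force: [-0.5, -0.0, -0.8]
grip_width: 55.9
grip_force: 30.0
```

Wrist weight is gone, so the tape is seated. Release, rise and go to the turntable.

```bash
python3 -m jog '{"hand":[0,0,0,0,0],"slide":[[0,0,0],[0,0,0],[0,0,0],[0,0,-20],[0,0,-30]],"dr":[[0,0,0],[0,0,0],[0,0,0],[0,0,0],[0,0,0]]}'
python3 - <<'E'
from h import *
plan([581,-303,125],-45,10)
E
```

```text
time_s: 12.4
position: [478.7, 104.2, 121.5]
ee_rot: [-0.0, 0.657, 0.754, -0.001]
wrist_force: [-1.4, 0.4, 1.4]
grip_width: 86.0
grip_force: 0.0
yaw now 7.8 dth -52.8 dr/row 0.0922 d [ 102.3 -407.2    3.5]
[[-41.7, 4.6, -0.3], [-41.1, 8.4, -0.3], [-40.2, 12.2, -0.3], [-38.9, 15.8, -0.3], [-37.3, 19.3, -0.3]]
[[-35.3, 22.7, -0.3], [-33.1, 25.8, -0.3], [-30.6, 28.8, -0.3], [-27.8, 31.5, -0.3], [-24.8, 33.9, -0.3]]
```

```bash
python3 -m jog '{"hand":[0,0,0,0,0],"slide":[[-42,5,-1],[-41,8,-1],[-40,12,0],[-39,16,0],[-37,19,0]],"dr":[[0,0,0.092],[0,0,0.092],[0,0,0.092],[0,0,0.092],[0,0,0.092]]}'
python3 -m jog '{"hand":[0,0,0,0,0],"slide":[[-35,23,0],[-33,26,0],[-31,29,0],[-28,32,0],[-25,34,0]],"dr":[[0,0,0.092],[0,0,0.092],[0,0,0.092],[0,0,0.092],[0,0,0.092]]}'
python3 -m jog '{"hand":[0,0,0,0,0],"slide":[[0,0,0],[0,0,0],[0,0,0],[0,0,0],[0,0,0]],"dr":[[0,0,0],[0,0,0],[0,0,0],[0,0,0],[0,0,0]]}'
python3 - <<'E'
from h import *
plan([581,-303,42],-45,1)
c=calibration('wrist');im=read_camera('wrist');cv2.imwrite('pics/w6.png',im)
for z,l in ((41,'turntable'),(31,'meter'),(60,'laser')): print(l,[(r['location'],r['conf'],back(c,r['location'],z).round(1)) for r in search_frame('wrist',l)])
print(proj(c,[[581,-303,35]]))
E
```

```text
time_s: 13.02
position: [530.8, -100.0, 123.7]
ee_rot: [0.0, 0.812, 0.583, 0.0]
wrist_force: [0.9, 0.4, 0.1]
grip_width: 86.9
grip_force: 0.0
time_s: 13.65
position: [583.3, -304.3, 123.4]
ee_rot: [-0.0, 0.924, 0.383, -0.0]
wrist_force: [0.2, -0.3, -0.2]
grip_width: 87.3
grip_force: 0.0
time_s: 14.28
position: [583.0, -302.6, 123.7]
ee_rot: [-0.0, 0.923, 0.384, 0.0]
wrist_force: [0.2, 0.4, 0.3]
grip_width: 86.8
grip_force: 0.0
yaw now -44.8 dth -0.2 dr/row 0.0034 d [ -2.   -0.4 -81.7]
[[-1.7, -1.1, 81.7]]
turntable [([315.4, 207.5], 0.79, array([ 585. , -296.1,   41. ]))]
meter [([74.8, 160.2], 0.67, array([ 468.4, -126.4,   31. ]))]
laser [([174.3, 46.3], 0.83, array([ 600.8, -148.4,   60. ]))]
[[317.82516833 214.42058422]]
```

View pics/w6.png

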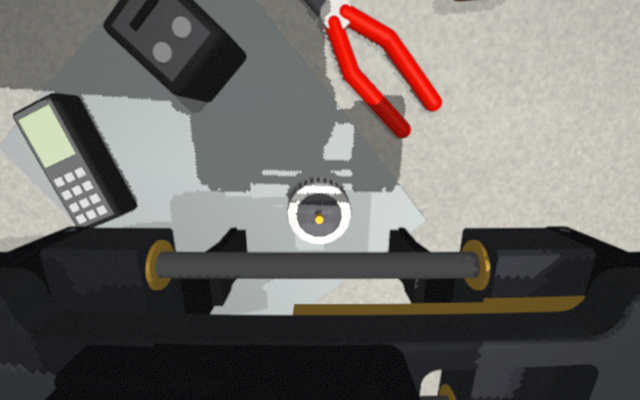

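The turntable ring is at (319,212), as predicted, centred, with the pliers well clear. Descending.

```bash
python3 -m jog '{"hand":[0,0,0,0,0],"slide":[[0,0,30],[0,0,28],[0,0,17],[0,0,7],[0,0,0]],"dr":[[0,0,0],[0,0,0],[0,0,0],[0,0,0],[0,0,0]]}' 30
python3 -m jog '{"hand":[1,1,1,1,1],"slide":[[0,0,0],[0,0,0],[0,0,0],[0,0,0],[0,0,0]],"dr":[[0,0,0],[0,0,0],[0,0,0],[0,0,0],[0,0,0]]}' 30
python3 - <<'E'
from h import *
p,R=pose()
plan([579,140,p[2]+80],7.7,10)
E
```

```text
time_s: 15.1
position: [582.8, -303.5, 41.8]
ee_rot: [0.0, 0.923, 0.384, -0.0]
wrist_force: [1.2, 0.2, 0.4]
grip_width: 86.8
grip_force: 0.0
time_s: 15.72
position: [582.9, -303.3, 41.8]
ee_rot: [0.0, 0.923, 0.384, 0.0]
wrist_force: [0.7, 0.4, 1.5]
grip_width: 53.3
grip_force: 30.0
yaw now -44.9 dth 52.6 dr/row -0.0917 d [ -3.9 443.3  80. ]
[[31.1, -31.6, -8.0], [33.9, -28.6, -8.0], [36.4, -25.3, -8.0], [38.5, -21.9, -8.0], [40.4, -18.3, -8.0]]
[[41.9, -14.5, -8.0], [43.0, -10.6, -8.0], [43.8, -6.6, -8.0], [44.3, -2.6, -8.0], [44.3, 1.5, -8.0]]
```

```bash
python3 -m jog '{"hand":[1,1,1,1,1],"slide":[[0,0,-55],[31,-32,-40],[34,-29,0],[36,-25,0],[39,-22,0]],"dr":[[0,0,0],[0,0,-0.092],[0,0,-0.092],[0,0,-0.092],[0,0,-0.092]]}'
python3 -m jog '{"hand":[1,1,1,1,1],"slide":[[40,-18,0],[42,-15,0],[43,-11,0],[44,-7,0],[44,-3,0]],"dr":[[0,0,-0.092],[0,0,-0.092],[0,0,-0.092],[0,0,-0.092],[0,0,-0.092]]}'
python3 -m jog '{"hand":[1,1,1,1,1],"slide":[[44,1,0],[0,0,20],[0,0,0],[0,0,0],[0,0,0]],"dr":[[0,0,-0.092],[0,0,0],[0,0,0],[0,0,0],[0,0,0]]}'
python3 - <<'E'
from h import *
plan([579,140,72],7.7,1)
c=calibration('wrist');im=read_camera('wrist');cv2.imwrite('pics/w7.png',im[:300])
p,R=pose();print('predict disc top px',proj(c,[[p[0],p[1],p[2]-41.8+3+37]]),'cut-out centre px',proj(c,[[579,140,47],[579,140,33],[518.5,202,47]]).round())
E
```

```text
time_s: 16.35
position: [580.2, -123.9, 136.3]
ee_rot: [-0.0, 0.837, 0.548, -0.0]
wrist_force: [0.3, 0.8, -3.6]
grip_width: 53.3
grip_force: 30.0
time_s: 16.98
position: [576.2, 97.4, 136.3]
ee_rot: [-0.0, 0.69, 0.724, -0.0]
wrist_force: [1.4, 0.1, -2.8]
grip_width: 53.3
grip_force: 30.0
time_s: 17.6
position: [576.3, 138.9, 117.2]
ee_rot: [0.0, 0.658, 0.753, 0.0]
wrist_force: [0.1, -0.0, -1.9]
grip_width: 53.2
grip_force: 30.0
yaw now 7.7 dth -0.0 dr/row 0.0006 d [  2.7   1.1 -45.2]
[[0.7, 2.8, 45.2]]
predict disc top px [[319.12363406 260.33548392]] cut-out centre px [[322. 220.]
 [322. 215.]
 [251. 128.]]
```

View pics/w7.png

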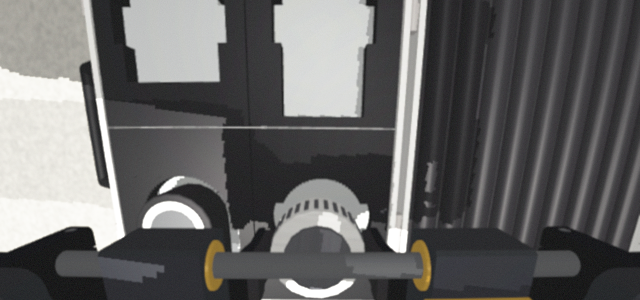

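The turntable (ring at 318,258) hangs over its round cut-out, apex (321,180). The tape sits in its D at lower left, and the seam cross is at (247,128), within 3 mm of prediction. Lowering.

```bash
python3 -m jog '{"hand":[1,1,1,1,1],"slide":[[1,1,0],[0,0,20],[0,0,14],[0,0,7],[0,0,4]],"dr":[[0,0,0],[0,0,0],[0,0,0],[0,0,0],[0,0,0]]}'
python3 -m jog '{"hand":[1,1,1,1,1],"slide":[[0,0,1],[0,0,0],[0,0,0],[0,0,0],[0,0,0]],"dr":[[0,0,0],[0,0,0],[0,0,0],[0,0,0],[0,0,0]]}'
```

```text
time_s: 18.27
position: [576.2, 140.9, 71.5]
ee_rot: [-0.001, 0.657, 0.754, -0.001]
wrist_force: [-15.2, -3.7, 32.5]
grip_width: 53.2
grip_force: 30.0
time_s: 18.9
position: [576.5, 141.0, 71.6]
ee_rot: [-0.0, 0.657, 0.754, -0.0]
wrist_force: [-6.9, -1.6, 10.5]
grip_width: 53.0
grip_force: 30.0
```

```bash
python3 - <<'E'
from h import *
c=calibration('wrist');im=read_camera('wrist');p,R=pose()
print(proj(c,[[p[0],p[1],65],[p[0],p[1],70],[p[0],p[1],79],[p[0],p[1],84]]).round())
s=read_camera('side');sc=read_camera('scene')
cv2.imwrite('pics/w8.png',cv2.vconcat([cv2.resize(im[130:330,160:480],(640,400)),cv2.hconcat([cv2.resize(s[120:240,220:380],(320,200)),cv2.resize(sc[130:210,280:400],(320,200))])]))
E
```

```text
[[319. 257.]
 [319. 261.]
 [319. 269.]
 [319. 274.]]
```

View pics/w8.png

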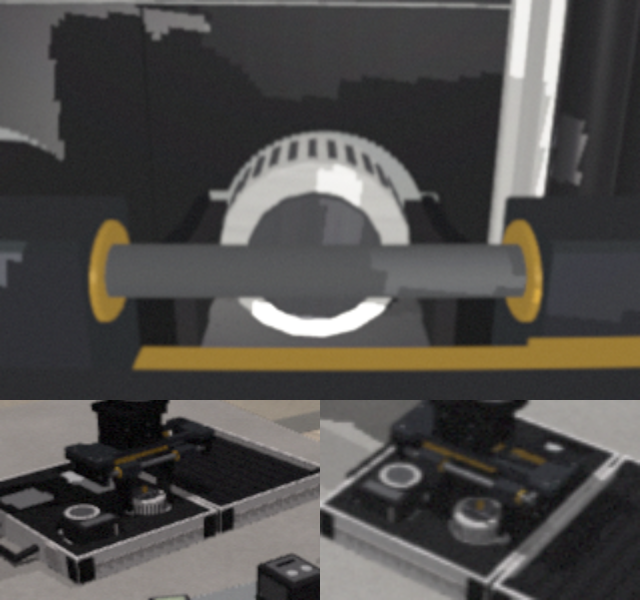

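The ring's width (94 px, so about 164 mm of depth) matches a part seated on the floor. The force came from pressing on the floor. Release.

```bash
python3 -m jog '{"hand":[1,0,0,0,0],"slide":[[0,0,-0.5],[0,0,0],[0,0,0],[0,0,-10],[0,0,-40]],"dr":[[0,0,0],[0,0,0],[0,0,0],[0,0,0],[0,0,0]]}'
python3 - <<'E'
from h import *
plan([461,-125,110],-23,10)
c=calibration('wrist');im=read_camera('wrist');cv2.imwrite('pics/w9.png',im)
E
```

```text
time_s: 19.68
position: [575.4, 140.9, 120.3]
ee_rot: [-0.001, 0.657, 0.754, -0.002]
wrist_force: [0.7, -0.4, 0.7]
grip_width: 83.3
grip_force: 0.0
yaw now 7.8 dth -30.8 dr/row 0.0538 d [-114.4 -265.9  -10.3]
[[-24.8, -15.0, 1.1], [-25.5, -13.6, 1.1], [-26.2, -12.2, 1.1], [-26.9, -10.8, 1.1], [-27.4, -9.3, 1.1]]
[[-27.9, -7.8, 1.1], [-28.2, -6.3, 1.1], [-28.5, -4.8, 1.1], [-28.8, -3.3, 1.1], [-28.9, -1.7, 1.1]]
```

```bash
python3 -m jog '{"hand":[0,0,0,0,0],"slide":[[-25,-15,0],[-25,-14,0],[-26,-12,0],[-27,-11,0],[-27,-9,0]],"dr":[[0,0,0.054],[0,0,0.054],[0,0,0.054],[0,0,0.054],[0,0,0.054]]}'
python3 -m jog '{"hand":[0,0,0,0,0],"slide":[[-28,-8,0],[-28,-6,0],[-29,-5,2],[-29,-3,2],[-29,-2,2]],"dr":[[0,0,0.054],[0,0,0.054],[0,0,0.054],[0,0,0.054],[0,0,0.054]]}'
python3 -m jog '{"hand":[0,0,0,0,0],"slide":[[0,0,0],[0,0,0],[0,0,0],[0,0,0],[0,0,0]],"dr":[[0,0,0],[0,0,0],[0,0,0],[0,0,0],[0,0,0]]}'
python3 - <<'E'
from h import *
plan([461,-125,41],-23,1)
c=calibration('wrist');im=read_camera('wrist');cv2.imwrite('pics/w10.png',im[:400])
m=[[461+a*.921*23+b*.391*56,-124.6-a*.391*23+b*.921*56,33] for a in(-1,1) for b in (-1,1)]
print(proj(c,m).round())
E
```

```text
time_s: 20.35
position: [518.7, 7.3, 121.2]
ee_rot: [0.0, 0.754, 0.657, 0.0]
wrist_force: [0.0, 1.3, 0.1]
grip_width: 86.8
grip_force: 0.0
time_s: 20.98
position: [460.9, -126.2, 114.9]
ee_rot: [0.0, 0.835, 0.55, 0.0]
wrist_force: [-0.7, 0.5, 0.5]
grip_width: 87.2
grip_force: 0.0
time_s: 21.6
position: [461.8, -124.2, 115.0]
ee_rot: [0.0, 0.834, 0.552, -0.0]
wrist_force: [-1.2, -0.2, 0.8]
grip_width: 86.8
grip_force: 0.0
yaw now -23.1 dth 0.1 dr/row -0.0009 d [ -0.8  -0.8 -74. ]
[[-1.1, -0.5, 74.0]]
[[292. 278.]
 [288. 147.]
 [345. 278.]
 [348. 147.]]
```

View pics/w10.png

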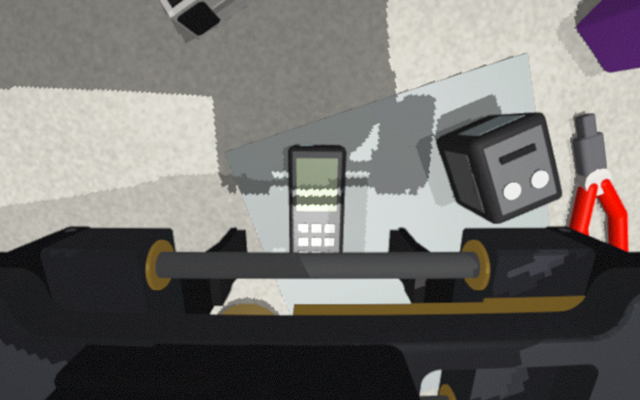

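The meter (317,146-280) is centred and aligned as predicted, and the laser (500,165) is clear on the right. Descending.

```bash
python3 -m jog '{"hand":[0,0,0,0,0],"slide":[[0,0,30],[0,0,25],[0,0,13],[0,0,6],[0,0,0]],"dr":[[0,0,0],[0,0,0],[0,0,0],[0,0,0],[0,0,0]]}' 30
python3 -m jog '{"hand":[1,1,1,1,1],"slide":[[0,0,0],[0,0,0],[0,0,0],[0,0,0],[0,0,0]],"dr":[[0,0,0],[0,0,0],[0,0,0],[0,0,0],[0,0,0]]}' 30
python3 - <<'E'
from h import *
p,R=pose()
plan([558.5,278,p[2]+80],7.7,10)
E
```

```text
time_s: 22.28
position: [461.9, -124.6, 41.3]
ee_rot: [0.0, 0.834, 0.551, -0.0]
wrist_force: [0.3, -1.0, 0.4]
grip_width: 86.9
grip_force: 0.0
time_s: 22.9
position: [461.7, -124.4, 41.1]
ee_rot: [-0.0, 0.834, 0.551, -0.0]
wrist_force: [-0.4, -0.6, 1.6]
grip_width: 45.7
grip_force: 30.0
yaw now -23.1 dth 30.8 dr/row -0.0537 d [ 96.8 402.4  80. ]
[[40.8, -6.9, -8.0], [41.1, -4.7, -8.0], [41.3, -2.5, -8.0], [41.4, -0.2, -8.0], [41.3, 2.0, -8.0]]
[[41.2, 4.2, -8.0], [40.9, 6.4, -8.0], [40.5, 8.6, -8.0], [40.0, 10.8, -8.0], [39.3, 12.9, -8.0]]
```

```bash
python3 -m jog '{"hand":[1,1,1,1,1],"slide":[[0,0,-50],[41,-7,-30],[41,-5,-20],[41,-2,0],[41,0,0]],"dr":[[0,0,0],[0,0,-0.054],[0,0,-0.054],[0,0,-0.054],[0,0,-0.054]]}'
python3 -m jog '{"hand":[1,1,1,1,1],"slide":[[41,2,0],[41,4,0],[41,6,0],[41,9,0],[40,11,0]],"dr":[[0,0,-0.054],[0,0,-0.054],[0,0,-0.054],[0,0,-0.054],[0,0,-0.054]]}'
python3 -m jog '{"hand":[1,1,1,1,1],"slide":[[39,13,0],[0,0,25],[0,0,0],[0,0,0],[0,0,0]],"dr":[[0,0,-0.054],[0,0,0],[0,0,0],[0,0,0],[0,0,0]]}'
python3 - <<'E'
from h import *
plan([559,278,71],7.7,1)
c=calibration('wrist');im=read_camera('wrist');cv2.imwrite('pics/w11.png',im[:300])
u=np.array([.991,.134,0]);v=np.array([-.134,.991,0]);O=np.array([559,278,47])
print('cut-out rim px',proj(c,[O+a*29*u+b*62*v for a in(-1,1) for b in(-1,1)]+[[517,202,47]]).round())
E
```

```text
time_s: 23.52
position: [500.8, 37.6, 141.2]
ee_rot: [-0.0, 0.769, 0.639, 0.0]
wrist_force: [0.9, -0.3, -1.5]
grip_width: 45.6
grip_force: 30.0
time_s: 24.15
position: [548.6, 239.8, 140.0]
ee_rot: [-0.0, 0.676, 0.737, -0.001]
wrist_force: [0.2, -0.4, -1.0]
grip_width: 45.5
grip_force: 30.0
time_s: 24.78
position: [558.8, 277.1, 116.9]
ee_rot: [0.0, 0.657, 0.754, 0.001]
wrist_force: [-0.4, -0.7, 0.2]
grip_width: 45.6
grip_force: 30.0
yaw now 7.8 dth -0.1 dr/row 0.0018 d [  0.2   0.9 -45.9]
[[0.9, 0.3, 45.9]]
cut-out rim px [[284. 291.]
 [279. 138.]
 [353. 291.]
 [359. 138.]
 [257. 298.]]
```

View pics/w11.png

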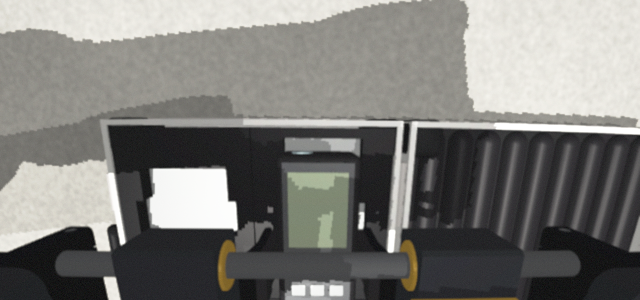

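The meter hangs over its cut-out. The cut-out's far edge, row 137, cols 285-360, is about 2 mm to the right of prediction. Shift slightly and lower.

```bash
python3 -m jog '{"hand":[1,1,1,1,1],"slide":[[1,1.5,0],[0,0,20],[0,0,14],[0,0,7],[0,0,4]],"dr":[[0,0,0],[0,0,0],[0,0,0],[0,0,0],[0,0,0]]}'
python3 -m jog '{"hand":[1,1,1,1,1],"slide":[[0,0,1],[0,0,0],[0,0,0],[0,0,0],[0,0,0]],"dr":[[0,0,0],[0,0,0],[0,0,0],[0,0,0],[0,0,0]]}'
python3 - <<'E'
from h import *
im=read_camera('wrist');cv2.imwrite('pics/w12.png',im[60:330])
E
```

```text
time_s: 25.45
position: [559.1, 278.1, 71.0]
ee_rot: [-0.0, 0.657, 0.754, -0.001]
wrist_force: [-13.6, -4.8, 29.9]
grip_width: 46.0
grip_force: 30.0
time_s: 26.08
position: [559.6, 278.3, 71.1]
ee_rot: [-0.0, 0.657, 0.754, -0.0]
wrist_force: [-5.9, -1.8, 9.6]
grip_width: 45.5
grip_force: 30.0
```

View pics/w12.png

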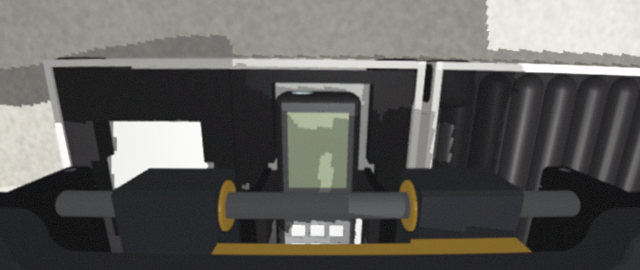

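The meter lies inside its cut-out, floor visible along the far and right edges, and the force shows floor contact. Release, and work out the laser's yaw from the earlier close view.

```bash
python3 -m jog '{"hand":[1,0,0,0,0],"slide":[[0,0,-0.5],[0,0,0],[0,0,0],[0,0,-10],[0,0,-45]],"dr":[[0,0,0],[0,0,0],[0,0,0],[0,0,0],[0,0,0]]}'
python3 - <<'E'
from h import *
# rebuild the wrist calibration at the w10 pose from the present one
c=calibration('wrist');p,R=pose();Rc=np.array(c['R']).T;o=-Rc@np.array(c['t'])
Rt=R.inv().as_matrix()@Rc;ot=R.inv().apply(o-p)
p2=np.array([461.8,-124.2,115.]);R2=Ro.from_quat([.834,.552,0,0])
c2=dict(c);Rc2=R2.as_matrix()@Rt;c2['R']=Rc2.T;c2['t']=-Rc2.T@(p2+R2.apply(ot))
for n,a,b in (('keys',(512,191),(540,179)),('slot',(500,162),(534,147)),('right/top edge',(468,128),(545,112)),('bottom edge',(498,222),(562,184))):
    A,B=back(c2,a,67)[:2],back(c2,b,67)[:2];print(n,A.round(1),B.round(1),np.degrees(np.arctan2(*(B-A)[::-1])).round(1),np.hypot(*(B-A)).round(1))
plan([605,-141,150],2,10)
E
```

```text
time_s: 26.75
position: [558.1, 277.9, 124.3]
ee_rot: [-0.0, 0.657, 0.754, -0.002]
wrist_force: [0.8, 0.1, 0.6]
grip_width: 77.9
grip_force: 0.0
keys [ 595.6 -149.6] [ 616.1 -149.1] 1.5 20.5
slot [ 592.6 -126.7] [ 616.8 -125.9] 1.9 24.3
right/top edge [578.3 -96.9] [ 628.8 -106.5] -10.8 51.5
bottom edge [ 581.1 -167.8] [ 630.3 -158.8] 10.4 50.1
yaw now 7.9 dth -5.9 dr/row 0.0102 d [  46.9 -418.9   25.7]
[[-42.1, -1.1, -2.5], [-42.1, -0.7, -2.5], [-42.2, -0.2, -2.5], [-42.2, 0.2, -2.5], [-42.2, 0.6, -2.5]]
[[-42.1, 1.1, -2.5], [-42.1, 1.5, -2.5], [-42.1, 1.9, -2.5], [-42.1, 2.4, -2.5], [-42.1, 2.8, -2.5]]
```

```bash
python3 -m jog '{"hand":[0,0,0,0,0],"slide":[[-42,-1,-10],[-42,-1,-10],[-42,0,-6],[-42,0,0],[-42,0,0]],"dr":[[0,0,0.01],[0,0,0.01],[0,0,0.01],[0,0,0.01],[0,0,0.01]]}'
python3 -m jog '{"hand":[0,0,0,0,0],"slide":[[-42,1,0],[-42,1,0],[-42,2,0],[-42,2,0],[-42,3,0]],"dr":[[0,0,0.01],[0,0,0.01],[0,0,0.01],[0,0,0.01],[0,0,0.01]]}'
python3 -m jog '{"hand":[0,0,0,0,0],"slide":[[0,0,0],[0,0,0],[0,0,0],[0,0,0],[0,0,0]],"dr":[[0,0,0],[0,0,0],[0,0,0],[0,0,0],[0,0,0]]}'
python3 - <<'E'
from h import *
plan([605,-140,47],2,1)
c=calibration('wrist');im=read_camera('wrist');cv2.imwrite('pics/w13.png',im[:400])
print(proj(c,[[605+a*27,-140+b*33,67] for a in(-1,1) for b in (-1,1)]).round())
E
```

```text
time_s: 27.38
position: [582.5, 68.4, 152.5]
ee_rot: [0.0, 0.676, 0.737, 0.001]
wrist_force: [0.1, -0.4, -0.9]
grip_width: 87.0
grip_force: 0.0
time_s: 28.0
position: [605.5, -140.6, 152.4]
ee_rot: [0.0, 0.694, 0.72, 0.0]
wrist_force: [0.9, 0.6, -0.0]
grip_width: 86.6
grip_force: 0.0
time_s: 28.62
position: [605.3, -138.6, 151.6]
ee_rot: [-0.0, 0.694, 0.72, 0.0]
wrist_force: [-0.2, 0.0, 0.6]
grip_width: 87.1
grip_force: 0.0
yaw now 2.2 dth -0.2 dr/row 0.0031 d [  -0.3   -1.4 -104.6]
[[-1.4, -0.3, 104.6]]
[[285. 252.]
 [286. 176.]
 [348. 255.]
 [354. 179.]]
```

View pics/w13.png

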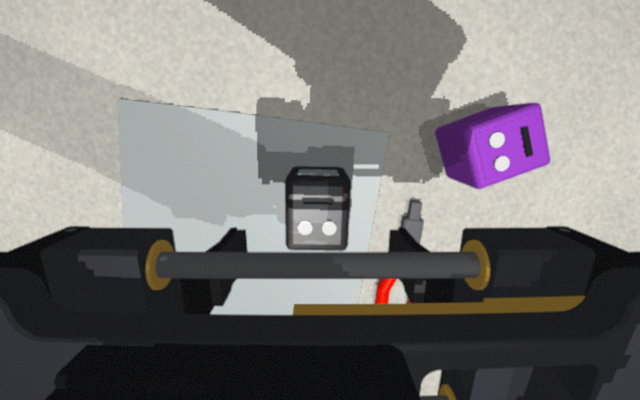

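The laser top (287-349, 180-249) is centred and aligned, with the purple look-alike far right. The pliers' jaws (413,215) stay below the fingertips' 25 mm height. Descending.

```bash
python3 -m jog '{"hand":[0,0,0,0,0],"slide":[[0,0,40],[0,0,35],[0,0,18],[0,0,9],[0,0,2]],"dr":[[0,0,0],[0,0,0],[0,0,0],[0,0,0],[0,0,0]]}' 35
python3 -m jog '{"hand":[1,1,1,1,1],"slide":[[0,0,0],[0,0,0],[0,0,0],[0,0,0],[0,0,0]],"dr":[[0,0,0],[0,0,0],[0,0,0],[0,0,0],[0,0,0]]}' 35
python3 - <<'E'
from h import *
p,R=pose()
plan([456,264,p[2]+90],7.7,10)
E
```

```text
time_s: 29.3
position: [605.5, -139.4, 47.9]
ee_rot: [0.0, 0.694, 0.72, 0.0]
wrist_force: [-0.6, -0.8, 0.4]
grip_width: 87.2
grip_force: 0.0
time_s: 29.92
position: [605.3, -139.2, 47.8]
ee_rot: [0.0, 0.694, 0.72, 0.0]
wrist_force: [-0.4, 0.1, 0.7]
grip_width: 53.9
grip_force: 34.9
yaw now 2.1 dth 5.6 dr/row -0.0097 d [-149.3  403.2   90. ]
[[40.9, -13.4, -9.0], [41.0, -13.0, -9.0], [41.1, -12.6, -9.0], [41.2, -12.2, -9.0], [41.3, -11.8, -9.0]]
[[41.5, -11.4, -9.0], [41.6, -11.0, -9.0], [41.7, -10.6, -9.0], [41.8, -10.2, -9.0], [41.9, -9.8, -9.0]]
```

```bash
python3 -m jog '{"hand":[1,1,1,1,1],"slide":[[0,0,-50],[41,-13,-30],[41,-13,-20],[41,-13,0],[41,-12,0]],"dr":[[0,0,0],[0,0,-0.01],[0,0,-0.01],[0,0,-0.01],[0,0,-0.01]]}'
python3 -m jog '{"hand":[1,1,1,1,1],"slide":[[41,-12,0],[41,-11,0],[41,-11,0],[42,-11,0],[42,-10,0]],"dr":[[0,0,-0.01],[0,0,-0.01],[0,0,-0.01],[0,0,-0.01],[0,0,-0.01]]}'
python3 -m jog '{"hand":[1,1,1,1,1],"slide":[[42,-10,0],[0,0,30],[0,0,0],[0,0,0],[0,0,0]],"dr":[[0,0,-0.01],[0,0,0],[0,0,0],[0,0,0],[0,0,0]]}'
python3 - <<'E'
from h import *
plan([457,263,77.8],7.7,1)
c=calibration('wrist');im=read_camera('wrist');cv2.imwrite('pics/w14.png',im[:300])
u=np.array([.991,.134,0]);v=np.array([-.134,.991,0]);O=np.array([457,264,47])
print('rim px',proj(c,[O+a*33*u+b*39*v for a in(-1,1) for b in(-1,1)]).round(), 'floor',proj(c,[O+[0,0,-14]+a*33*u+b*39*v for a in(-1,1) for b in(-1,1)]).round())
E
```

```text
time_s: 30.55
position: [544.9, 23.1, 147.5]
ee_rot: [-0.0, 0.679, 0.734, 0.0]
wrist_force: [0.1, 0.3, -3.3]
grip_width: 53.8
grip_force: 34.9
time_s: 31.18
position: [470.0, 223.6, 147.3]
ee_rot: [-0.0, 0.661, 0.751, -0.0]
wrist_force: [1.4, 0.1, -3.0]
grip_width: 53.7
grip_force: 34.9
time_s: 31.8
position: [456.5, 262.6, 118.5]
ee_rot: [0.0, 0.658, 0.753, 0.001]
wrist_force: [0.2, -0.1, -3.0]
grip_width: 53.6
grip_force: 34.9
yaw now 7.8 dth -0.1 dr/row 0.0013 d [  0.5   0.4 -40.7]
[[0.3, 0.5, 40.7]]
rim px [[279. 264.]
 [275. 169.]
 [360. 264.]
 [364. 169.]] floor [[281. 257.]
 [278. 166.]
 [357. 257.]
 [361. 167.]]
```

View pics/w14.png

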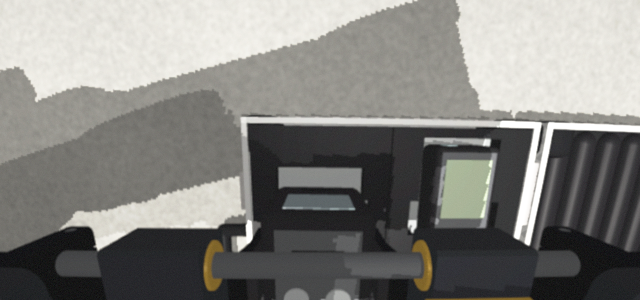

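The laser's far cut-out edge (278-361, row 167) is exactly where predicted and the laser is centred on it. The meter sits in its own cut-out at right (458,190). Lowering.

```bash
python3 -m jog '{"hand":[1,1,1,1,1],"slide":[[0,0.5,10],[0,0,15],[0,0,9],[0,0,4],[0,0,2]],"dr":[[0,0,0],[0,0,0],[0,0,0],[0,0,0],[0,0,0]]}'
python3 -m jog '{"hand":[1,1,1,1,1],"slide":[[0,0,0.7],[0,0,0],[0,0,0],[0,0,0],[0,0,0]],"dr":[[0,0,0],[0,0,0],[0,0,0],[0,0,0],[0,0,0]]}'
```

```text
time_s: 32.48
position: [456.0, 262.7, 77.7]
ee_rot: [-0.0, 0.657, 0.754, -0.001]
wrist_force: [-8.1, -4.8, 18.7]
grip_width: 53.9
grip_force: 34.9
time_s: 33.1
position: [456.2, 262.9, 77.7]
ee_rot: [-0.0, 0.657, 0.754, -0.0]
wrist_force: [-4.3, -2.6, 8.4]
grip_width: 54.2
grip_force: 34.9
```

On the floor. Release, rise, then move back and aside for a final look at all four.

```bash
python3 -m jog '{"hand":[1,0,0,0,0],"slide":[[0,0,-0.5],[0,0,0],[0,0,0],[0,0,-15],[0,0,-50]],"dr":[[0,0,0],[0,0,0],[0,0,0],[0,0,0],[0,0,0]]}'
python3 -m jog '{"hand":[0,0,0,0,0],"slide":[[-20,10,-50],[-35,10,-50],[-45,10,-40],[-45,10,0],[-40,10,0]],"dr":[[0,0,0],[0,0,0],[0,0,0],[0,0,0],[0,0,0]]}'
python3 -m jog '{"hand":[0,0,0,0,0],"slide":[[0,0,0],[0,0,0],[0,0,0],[0,0,0],[0,0,0]],"dr":[[0,0,0],[0,0,0],[0,0,0],[0,0,0],[0,0,0]]}'
python3 - <<'E'
from h import *
c=calibration('wrist');im=read_camera('wrist')
O=np.array([517.5,202,0]);u=np.array([.991,.134,0]);v=np.array([-.134,.991,0])
org={'tape':O-52*u-69.5*v,'turntable':O+52*u-69.5*v,'laser':O-52*u+69.5*v,'meter':O+52*u+69.5*v}
H={'meter':63,'tape':71,'laser':97,'turntable':65};half={'meter':(23,56,-56),'tape':(28,28,-44),'laser':(27,33,-33)}
for n in org:
    T=org[n]+[0,0,H[n]]
    if n in half:
        a,b,d=half[n];P=[T-a*u+d*v,T+a*u+d*v,T+a*u+b*v,T-a*u+b*v]
    else: P=[T+27*(np.cos(t)*u+np.sin(t)*v) for t in np.linspace(0,6.28,40)]
    im=cv2.polylines(im.copy(),[np.round(proj(c,P)*16).astype(np.int32)],True,(0,0,255),1,cv2.LINE_AA,4)
cv2.imwrite('pics/w15.png',cv2.resize(im[0:250,180:500],(768,600),interpolation=2))
E
```

```text
time_s: 33.72
position: [455.0, 262.2, 142.1]
ee_rot: [0.0, 0.657, 0.754, -0.002]
wrist_force: [0.4, 0.6, 0.2]
grip_width: 84.0
grip_force: 0.0
time_s: 34.35
position: [531.6, 84.7, 284.2]
ee_rot: [0.0, 0.657, 0.754, 0.001]
wrist_force: [0.3, 0.3, 0.1]
grip_width: 87.1
grip_force: 0.0
time_s: 34.98
position: [530.9, 87.1, 282.4]
ee_rot: [-0.0, 0.657, 0.754, -0.0]
wrist_force: [-0.1, -0.7, 0.7]
grip_width: 86.9
grip_force: 0.0
```

View pics/w15.png

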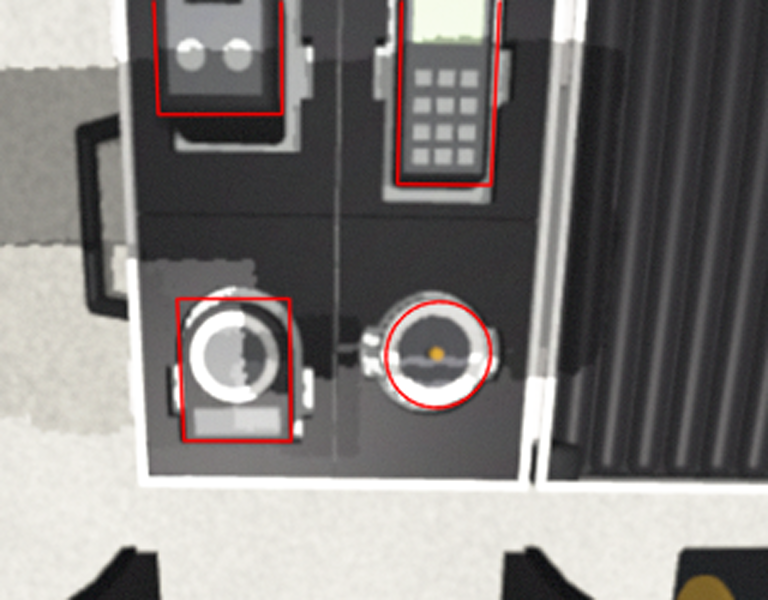

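All four parts match their predicted seated outlines (red) within about 3 mm: laser (220,60), meter (445,95), tape (235,365), turntable (438,355). Handing in.

```bash
python3 -c "
from workcell import robot;print(robot.sign_off())"
```

```text
the job is handed in; nothing more can be done
None
```

The meter, tape, laser and turntable are each in their own foam cut-out, and the job was handed in at about 35 s. In the last wrist picture they lay within about 3 mm of where they should sit (the far ends of the meter and laser were out of frame), and I did not move the masking tape or pliers. Sign-off returned no verdict.

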